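# Roll the tin to the front of the pantry bin

## Robot

A 6-joint arm with a two-finger parallel gripper is mounted at the origin on a cart in front of the work surface, level with it; the furniture and walls round the work are solid. World frame = base frame: x ahead of the robot, y to its left, z up, the work surface at z = 0. Lengths are in m, angles in rad, forces in N, time in s.
With the tool pointing down it reaches from about 0.375 to 0.75 m from the base axis. Payload 9 kg.
Tool frame: the origin (TCP) lies between the finger pads; the fingertips stand 14 mm ahead of it and the grasp point (between the pads) lies 5 mm behind it; z points along the fingers, y is the line along which they close (so a half turn about z gives the same grasp; the last joint's range is limited). The gripper opens to 85 mm and grips with 20 to 120 N. Pads are 22 mm wide; open, the fingers measure 114 mm over their backs; the gripper's body (76 mm by 85 mm) begins 54 mm behind the grasp point. The pads swing forward as they close: fully open they stand 13 mm farther back than shut.
Start: joints at [1.071, 0.104, 0.097, 1.564, 0, 1.353], TCP at [0.167, 0.576, 0.245] pointing down, gripper open.
Joint ranges: [-2.99, 2.99], [-0.84, 1.86], [-1.1, 1.16], [-1.84, 2.11], [-1.51, 1.56], [-3.14, 3.14]. Speed limits (rad/s): [2.22, 2.22, 2.57, 3.14, 3.14, 3.14].

## Interface

Orientations are given as a 3x3 rotation matrix whose columns are the frame's x, y, z axes.
In Python, from bench import get_state, read_camera, camera_params, hand_in gives the robot as it stands.
- The arm moves only by the shell command python3 -m creep 'ROWS' [FORCE]. ROWS is JSON, a list of rows, each a list of 7 numbers: the turn, a rotation vector about the tool's x, y, z in degrees, then the shift along the tool's x, y, z in m, then the opening, from 0 (shut) to 1 (fully open). In form: [[wx, wy, wz, x, y, z, fingers], ...]. A call has 1 to 12 rows; each row shifts and turns the commanded pose from where the row before left it, along the tool's axes as they then stand; what a row does not reach is not made up. A row lasts 1/12 s, in which the tool goes at most 41.7 mm and 7.16 degrees, less where a joint would pass 70% of its speed; a pose out of reach is approached as far as the arm can. A call with a gripper value outside its range is refused whole. The fingers move at their own pace and stop on an object; FORCE is the grip in N (left out, the last holds). Time passes only in rows, so rows that do not move let the fingers close. It gives the time, the measured TCP pose, the force, the opening and the grip force at its end, in the units of the state.
- get_state(): the state, without advancing time (a new reading comes with each control period).
- read_camera(name): name is "scene" or "side" or "wrist"; returns the picture (420x560x3 uint8, blue, green, red); there is no depth.
- camera_params(name): a dict with "fx", "fy", "cx", "cy" (pixels), "position" and "orientation" of the camera in the world; the wrist camera has in their place "hand_eye" (4x4, takes a point from camera to tool coordinates, whose origin is the TCP and whose axes are the flange's). Camera axes: x right, y up, looking along -z (the intrinsics and any distortion apply to the point x, -y, -z); pixel columns grow to the right and rows downward; lengths in m; the calibration is good to about 2 mm. A picture is of the moment at which its call begins: read the wrist's pose just before it. camera_params takes no time and is no camera call.
- hand_in(): hands the job in; it is judged then, once.
The state is a dict: "t": time; "qpos": joint angles; "qvel": joint speeds; "tau": joint torques, N m; "tool_pos": TCP position; "ee_rot": TCP orientation; "wrist_force": force on the tool from outside, world axes, zero at the start; "moment": the same for the moment, N m; "grip_width": finger opening in m; "grasp_force": force on a finger pad.
Only numpy, scipy, OpenCV 4.12 (cv2) and the standard library are available. Lean on these libraries where they do the work, as an engineer would, in place of code of your own. Each camera call takes 0.05 s, during which the arm holds its last target. There are 200 camera calls.

## Task

Close the bin's blue front flap, then bring the tin to the front: it is too fat to grip, so lay the flat of the hand (the fingertips) on top of it and roll it towards the flap, over the blue bar across the floor, until it lies still in the front bay between bar and flap. Use a light hand, but keep it on the tin as it comes down off the bar, so that it does not bump the flap open again; leave the things standing round the bin alone.

Things in the scene. Friction and masses are not known exactly. Their poses are not given: they have to be found in the camera images.
- bin: Grey bin, fixed: a lane for tins lying on their sides. Origin: centre of its underside; +x from flap to back wall, y across the lane, z up. Inside 225 mm long (x -112.5 to +112.5 mm), 126 mm wide; floor 6 mm above the worktop; walls 83 mm high, 67 mm in front. A blue round bar, 8 mm thick, is clipped across the floor at x = -32 mm, more or less sunk into it: crest 3 to 9 mm above the floor.
- flap (a joint): Bin's blue front flap, 119 mm wide, hinged along its foot at bin x = -112.5 mm, 8 mm above the worktop. 0 = upright, closed against a stop; grows as it leans out to bin -x (rad). A stiff hinge without a catch: it stays where it is left, and some 2 N at its upper edge move it either way.
- flap_edge (a point): Middle of the flap's upper edge, on its finger lip: closed, it lies 57 mm above the hinge line and 6 mm in front of it (bin -x); the lip reaches 5 mm further out.
- tin_center (a point): Centre of the food tin (red and white label, 101 mm diameter, 118 mm long, 0.7 to 1 kg) lying on its side in the bin, axis along bin y, top 107 mm above the worktop. It rolls freely along bin x. It meets the bar with its axis at bin x = -2 to -13 mm; in the front bay its axis lies at -62 (against the flap) to -51 mm. A hand on it travels twice as far as it does. Not to be pressed with more than 25 N.
- jar: Sugar jar with red lid standing on the worktop to the left of the bin, 78 mm wide, 154 mm high; origin at the centre of its underside.
- tumbler: Clear glass tumbler, 81 mm wide, 92 mm high, standing to the left of the bin; origin at the centre of its underside.

How it is judged:
On the way, in this order (a step that is already met when the one before it is completed fails the run):
1. the flap is closed while the tin still lies behind the bar (value of joint flap below 0.08 rad and x of tin_center in the frame of bin above -0.015 m), for 0.2 s.
2. the tin goes over the bar with the hand lying on its upper side (x of tin_center in the frame of bin between -0.05 and -0.02 m and contact force between the fingers and tin above 2 N and height (world z) of the grasp point above 0.105 m), for 0.2 s.
At the end, for the whole second after the job is handed in: The tin rests in the bin's front bay between bar and flap (axis at least 48 mm in front of the bin's middle), lying on the floor and still; the flap is upright (within 0.08 rad of closed) (x of tin_center in the frame of bin below -0.048 m and height (world z) of tin_center below 0.06 m and value of joint flap below 0.08 rad and linear speed of tin below 0.02 m/s); the robot touches nothing.
It fails at once if the hand presses on the tin with more than 25 N (contact force between the fingers and tin above 25 N).
It fails at once if the flap is bumped open (past 0.1 rad) with the tin over the bar (x of tin_center in the frame of bin below -0.034 m and value of joint flap above 0.1 rad).
It fails at once if the jar or the tumbler is shifted by more than 30 mm (distance of any of jar, tumbler from where it was at the start of the episode above 0.03 m).
It also fails if it takes over 61 s, if anything falls off the work surface, if the arm or the gripper's body presses on something with over 40 N, if the wrist force passes 120 N, or if a joint passes its speed limit or range.

## Working session

There is one attempt and no reset: what is moved stays moved. The work goes in short steps, Python scripts to look and compute and a shell command to move; the robot and the scene stay as the last step left them, time stands still between calls to the robot, and variables do not carry over. Pictures are saved under pics/ and viewed, at most 12 in all, crops included, and the job is handed in when it is done.

```bash
mkdir -p pics; python3 - <<'E'
from bench import *
import cv2
s=get_state();print(s['t'],s['tool_pos'],s['ee_rot'],s['wrist_force'],s['grip_width'])
for n in("scene","side"):
    cv2.imwrite(f"pics/{n}0.png",read_camera(n));print(n,camera_params(n))
print(camera_params("wrist"))
E
```

```text
0.0 [0.16665835 0.5760572  0.2445309 ] [[-9.60568645e-01  2.78042167e-01 -6.56583932e-04]
 [ 2.78042775e-01  9.60567978e-01 -1.17255998e-03]
 [ 3.04672383e-04 -1.30888277e-03 -9.99999097e-01]] [-0.25723938 -0.6940169   0.74793061] 0.08557680370427541
scene {'fx': 403.40979493689423, 'fy': 403.40979493689423, 'cx': 273.380291478935, 'cy': 214.39909562042683, 'position': array([ 0.2700809 , -0.49597851,  0.50311619]), 'orientation': array([[ 0.91074163,  0.21516975, -0.35249349],
       [-0.41289795,  0.45776764, -0.78737797],
       [-0.00805981,  0.86264174,  0.50575119]])}
side {'fx': 407.27704724963417, 'fy': 407.27704724963417, 'cx': 278.06112305249945, 'cy': 216.15832410151722, 'position': array([ 0.18529881, -0.49775785,  0.53087489]), 'orientation': array([[ 0.84105467,  0.28514678, -0.45969377],
       [-0.54040651,  0.40480506, -0.73762705],
       [-0.02424562,  0.86880618,  0.49455836]])}
{'fx': 334.3250359286986, 'fy': 334.3250359286986, 'cx': 277.0290585514998, 'cy': 209.44210247731317, 'hand_eye': array([[-1.65617715e-04,  9.55499017e-01,  2.94994240e-01,
         7.54127657e-02],
       [ 9.99999911e-01,  2.72931653e-04, -3.22610453e-04,
        -5.31294577e-04],
       [-3.88767236e-04,  2.94994160e-01, -9.55498977e-01,
        -1.28925562e-01],
       [ 0.00000000e+00,  0.00000000e+00,  0.00000000e+00,
         1.00000000e+00]])}
```

View pics/scene0.png

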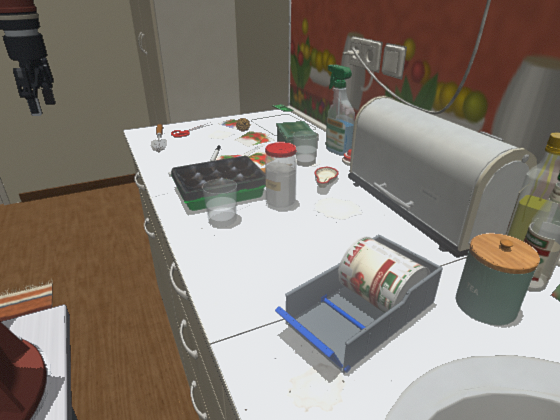

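View pics/side0.png

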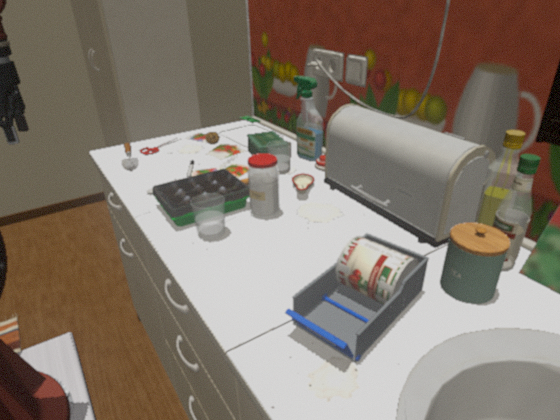

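Both pictures show the bin at about (360,300): the flap leans out, and the tin sits near the back wall. The jar is at about (281,175) and the tumbler at about (222,200). I'll enlarge the bin.

```bash
python3 - <<'E'
import cv2
a=cv2.imread("pics/scene0.png")[220:370,265:450];cv2.imwrite("pics/sc.png",cv2.resize(a,None,fx=4,fy=4,interpolation=cv2.INTER_CUBIC))
a=cv2.imread("pics/side0.png")[220:360,275:440];cv2.imwrite("pics/sd.png",cv2.resize(a,None,fx=4,fy=4,interpolation=cv2.INTER_CUBIC))
E
```

```text
(no output)
```

View pics/sc.png

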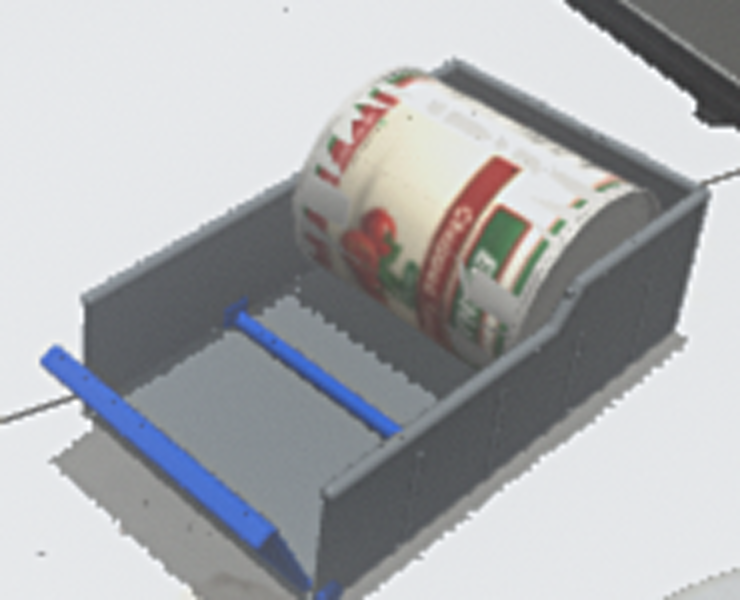

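View pics/sd.png

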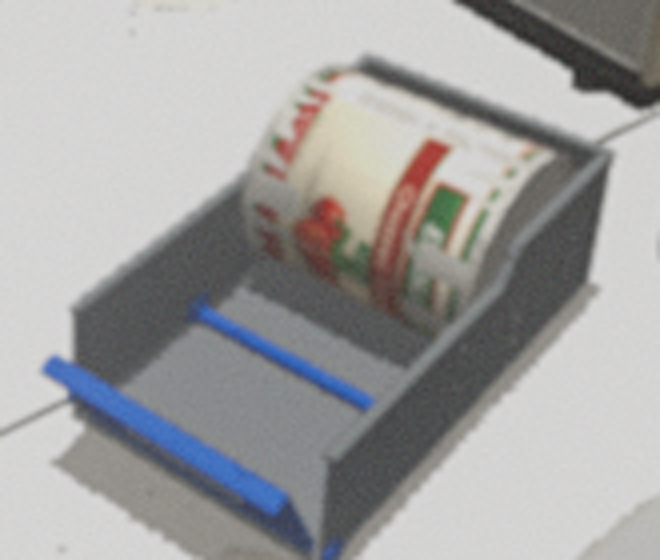

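```bash
cat > h.py <<'E'
import numpy as np
from bench import *
P={n:camera_params(n) for n in("scene","side")}
def proj(n,p):
    c=P[n];q=(np.atleast_2d(p)-c['position'])@c['orientation']
    return np.c_[c['cx']+c['fx']*q[:,0]/-q[:,2],c['cy']+c['fy']*-q[:,1]/-q[:,2]]
def ray(n,u,v,z):
    c=P[n];d=c['orientation']@np.array([(u-c['cx'])/c['fx'],-(v-c['cy'])/c['fy'],-1]);return c['position']+d*(z-c['position'][2])/d[2]
E
python3 - <<'E'
from h import *
from scipy.optimize import least_squares
S=np.array([[85,298],[323,492],[708,190],[455,62],[235,318],[50,352],[268,535]])/4+[265,220]
D=np.array([[75,310],[330,460],[610,155],[365,60],[200,305],[50,362],[280,505]])/4+[275,220]
def pts(v):
    x,y,a,t,th=v; t=abs(t)
    f=[-.008,.057]; lx=-.1125+f[0]*np.cos(th)-f[1]*np.sin(th); lz=.008+f[1]*np.cos(th)-f[0]*-1*0-f[0]*0+f[0]*np.sin(th)
    B=np.array([[-.1125,.063+t/2,.067],[-.1125,-.063-t/2,.067],[.1125+t,-.063-t,.083],[.1125+t/2,.063+t/2,.083],[-.032,.063,.012],[lx,.0595,lz],[lx,-.0595,lz]])
    R=np.array([[np.cos(a),-np.sin(a),0],[np.sin(a),np.cos(a),0],[0,0,1]]);return B@R.T+[x,y,0]
f=lambda v:np.r_[(proj("scene",pts(v))-S).ravel(),(proj("side",pts(v))-D).ravel()]
for a0 in(0,.7,1.4,-.7):
    r=least_squares(f,[.45,.0,a0,.004,.5],loss='soft_l1');print(r.cost,r.x)
    if r.cost<100: print(f(r.x).reshape(-1,2).round(1).tolist())
for n,u,v in(("scene",222,218),("scene",281,204),("side",209,232),("side",264,212)):print(n,ray(n,u,v,0))
E
```

```text
11.22672648008201 [ 0.61399876 -0.09015014  0.25494414 -0.00245729  0.32724918]
[[0.5, 0.0], [1.6, 0.1], [-0.6, 1.5], [-0.5, 0.6], [-2.3, -0.5], [-1.4, -1.1], [-0.6, 0.6], [0.8, -0.6], [1.3, -0.9], [0.5, 0.3], [0.7, -0.0], [-2.2, 2.0], [-0.9, -1.0], [1.2, -0.3]]
11.226726480085663 [ 0.61399877 -0.09015014  0.25494415  0.00245729  0.32724928]
[[0.5, 0.0], [1.6, 0.1], [-0.6, 1.5], [-0.5, 0.6], [-2.3, -0.5], [-1.4, -1.1], [-0.6, 0.6], [0.8, -0.6], [1.3, -0.9], [0.5, 0.3], [0.7, -0.0], [-2.2, 2.0], [-0.9, -1.0], [1.2, -0.3]]
1011.0543663574701 [ 5.52493224e-01  1.43431894e-02  1.36741115e+00 -8.86660274e-09
  4.98303555e-01]
859.9871811513713 [ 5.80615213e-01 -1.21173485e-01 -6.67044102e-01 -5.14231669e-10
  4.99391646e-01]
scene [0.50039589 0.32471776 0.        ]
scene [0.66041319 0.32722505 0.        ]
side [0.4951577 0.3260543 0.       ]
side [0.66002295 0.33484185 0.        ]
```

```bash
cat >> h.py <<'E'
B=np.array([.614,-.0901,0]);a=.255;RB=np.array([[np.cos(a),-np.sin(a),0],[np.sin(a),np.cos(a),0],[0,0,1]])
def show(*target):
    s=get_state();R=np.array(s['ee_rot']);p=(np.array(s['tool_pos'])-B)@RB
    print('t',s['t'],'bin mm',(p*1e3).round(1),'F bin',(np.array(s['wrist_force'])@RB).round(2),'w',s['grip_width'])
    print('tool axes in bin',(RB.T@R).round(3).tolist())
    if target: print('tool shift',((np.array(target)-p)@RB.T@R).round(4))
E
python3 -m creep '[[0,0,0,-0.029,-0.0155,0,0],[0,0,0,-0.029,-0.0155,0,0],[0,0,0,-0.029,-0.0155,0,0],[0,0,0,-0.029,-0.0155,0,0],[0,0,0,-0.029,-0.0155,0,0],[0,0,0,-0.029,-0.0155,0,0],[0,0,0,-0.029,-0.0155,0,0],[0,0,0,-0.029,-0.0155,0,0],[0,0,0,-0.029,-0.0155,0,0],[0,0,0,-0.029,-0.0155,0,0],[0,0,0,-0.029,-0.0155,0,0],[0,0,0,-0.029,-0.0155,0,0]]'
python3 -c "
from h import *
show(-.168,0,.245)"
```

```text
t: 1.1
tool_pos: [0.4502, 0.2996, 0.245]
ee_rot: [[-0.961, 0.278, -0.0], [0.278, 0.961, -0.0], [0.0, -0.0, -1.0]]
wrist_force: [-0.6, 1.2, -0.3]
grip_width: -0.0005
grasp_force: 0.0
t 1.1 bin mm [-60.2 418.4 245. ] F bin [-0.29  1.36 -0.33] w -0.000477990015303172
tool axes in bin [[-0.859, 0.511, -0.0], [0.511, 0.859, 0.0], [0.0, -0.0, -1.0]]
tool shift [-0.1213 -0.4146  0.    ]
```

Twelve rows of (-0.0101,-0.0346) take it to the front of the bin; then I turn -30.7° about z.

```bash
python3 -m creep '[[0,0,0,-0.0101,-0.0346,0,0],[0,0,0,-0.0101,-0.0346,0,0],[0,0,0,-0.0101,-0.0346,0,0],[0,0,0,-0.0101,-0.0346,0,0],[0,0,0,-0.0101,-0.0346,0,0],[0,0,0,-0.0101,-0.0346,0,0],[0,0,0,-0.0101,-0.0346,0,0],[0,0,0,-0.0101,-0.0346,0,0],[0,0,0,-0.0101,-0.0346,0,0],[0,0,0,-0.0101,-0.0346,0,0],[0,0,0,-0.0101,-0.0346,0,0],[0,0,0,-0.0101,-0.0346,0,0]]' >/dev/null
python3 -m creep '[[0,0,-6.15,0,0,0,0],[0,0,-6.15,0,0,0,0],[0,0,-6.15,0,0,0,0],[0,0,-6.15,0,0,0,0],[0,0,-6.15,0,0,0,0],[0,0,0,0,0,0.03,0],[0,0,0,0,0,0.03,0]]' >/dev/null
python3 - <<'E'
from h import *
show(-.172,0,.068)
import cv2
im=read_camera("scene");cv2.imwrite("pics/s1.png",cv2.resize(im[120:380,220:480],None,fx=2.3,fy=2.3,interpolation=cv2.INTER_CUBIC))
E
```

```text
t 2.6833 bin mm [-168.1    0.3  185.8] F bin [-0.03 -1.26 -1.27] w 3.100023508732033e-05
tool axes in bin [[-1.0, -0.0, 0.002], [-0.0, 1.0, -0.002], [-0.002, -0.002, -1.0]]
tool shift [ 0.0041 -0.      0.1178]
```

View pics/s1.png

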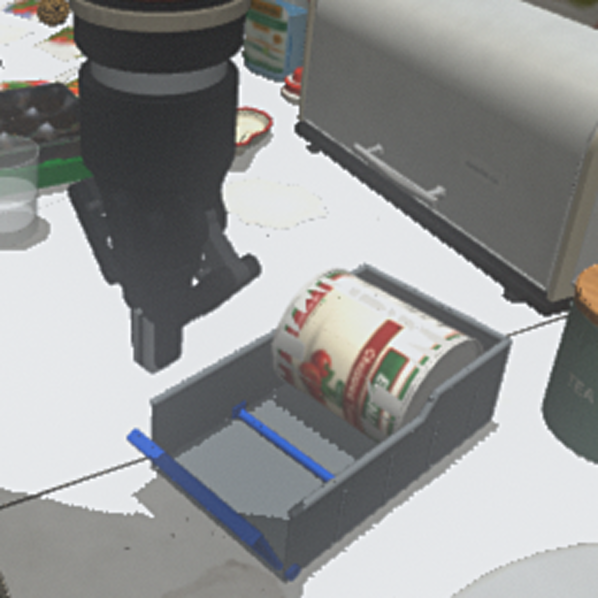

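The finger hangs in front of the flap, its tip at about (155,365) in the crop. The tin is still at the back. Next I go down in front of the lip and push.

```bash
python3 -m creep '[[0,0,0,0.008,0,0.03,0],[0,0,0,0,0,0.03,0],[0,0,0,0,0,0.03,0],[0,0,0,0,0,0.02,0],[0,0,0,0,0,0.015,0],[0,0,0,0,0,0,0],[0,0,0,0,0,0,0]]' >/dev/null
python3 -c "
from h import *
show()"
python3 -m creep '[[0,0,0,-0.004,0,0,0],[0,0,0,-0.004,0,0,0],[0,0,0,-0.004,0,0,0],[0,0,0,-0.004,0,0,0],[0,0,0,-0.004,0,0,0],[0,0,0,0,0,0,0]]' >/dev/null
python3 -c "
from h import *
show()"
```

```text
t 3.3167 bin mm [-177.2    1.5   60.4] F bin [ 0.04 -0.8   0.44] w 9.22958747665242e-06
tool axes in bin [[-1.0, 0.0, -0.001], [0.0, 1.0, 0.001], [0.001, 0.001, -1.0]]
t 3.8167 bin mm [-155.9    1.    60.6] F bin [-0.81 -0.45  0.47] w -1.6381394659320277e-05
tool axes in bin [[-1.0, -0.0, 0.001], [-0.0, 1.0, -0.0], [-0.001, -0.0, -1.0]]
```

```bash
python3 -m creep '[[0,0,0,-0.003,0,0,0],[0,0,0,-0.003,0,0,0],[0,0,0,-0.003,0,0,0],[0,0,0,-0.003,0,0,0],[0,0,0,0,0,0,0]]' | head -4
python3 -c "
from h import *
show()"
python3 -m creep '[[0,0,0,-0.002,0,0,0],[0,0,0,-0.002,0,0,0],[0,0,0,-0.002,0,0,0],[0,0,0,0,0,0,0]]' >/dev/null
python3 -c "
from h import *
show()"
```

```text
t: 4.23
tool_pos: [0.4739, -0.1254, 0.0603]
ee_rot: [[-0.968, -0.252, 0.0], [-0.252, 0.968, 0.0], [-0.0, 0.0, -1.0]]
wrist_force: [-1.1, 0.2, 2.1]
t 4.2333 bin mm [-144.5    1.1   60.3] F bin [-1.04  0.47  2.09] w -8.883884023865089e-05
tool axes in bin [[-1.0, 0.0, 0.0], [0.0, 1.0, 0.0], [-0.0, 0.0, -1.0]]
t 4.5667 bin mm [-138.4    1.1   60.3] F bin [-1.57  0.15  0.46] w 0.0001762660493705596
tool axes in bin [[-1.0, 0.0, 0.0], [0.0, 1.0, 0.0], [-0.0, 0.0, -1.0]]
```

```bash
for i in 1 2; do python3 -m creep '[[0,0,0,-0.0015,0,0,0],[0,0,0,-0.0015,0,0,0],[0,0,0,0,0,0,0]]' >/dev/null
python3 -c "
from h import *
show()" | head -1; done
python3 - <<'E'
from h import *
import cv2
im=read_camera("scene");cv2.imwrite("pics/s2.png",cv2.resize(im[200:370,250:450],None,fx=3.4,fy=3.4,interpolation=cv2.INTER_CUBIC))
E
```

```text
t 4.8167 bin mm [-135.5    1.1   60.3] F bin [-1.02  0.77  0.16] w -9.563783127068436e-05
t 5.0667 bin mm [-132.5    1.1   60.3] F bin [-0.32  0.52  0.94] w -0.0002198143184757718
```

View pics/s2.png

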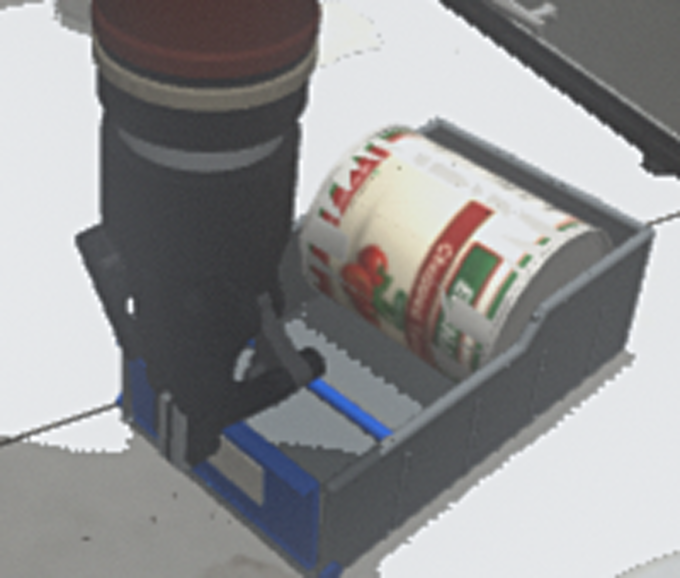

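The flap stands nearly upright, its right edge flush with the wall at (320,490) in the crop. I keep pushing until the stop pushes back.

```bash
for i in 1 2 3; do :; done
python3 -m creep '[[0,0,0,-0.0015,0,0,0],[0,0,0,-0.0015,0,0,0],[0,0,0,0,0,0,0]]' | sed -n '1,2p;4p'
python3 -m creep '[[0,0,0,-0.001,0,0,0],[0,0,0,-0.001,0,0,0],[0,0,0,0,0,0,0]]' | sed -n '1,2p;4p'
```

```text
t: 5.37
tool_pos: [0.4884, -0.1217, 0.0603]
wrist_force: [-0.9, 0.5, 0.6]
t: 5.62
tool_pos: [0.49, -0.1213, 0.0603]
wrist_force: [-2.3, -1.3, 1.2]
```

```bash
python3 -c "
from h import *
show()"
```

```text
t 5.6167 bin mm [-127.8    1.1   60.3] F bin [-2.53 -0.72  1.24] w 0.00015928220875426389
tool axes in bin [[-1.0, 0.0, -0.0], [0.0, 1.0, 0.0], [0.0, 0.0, -1.0]]
```

```bash
for k in 1; do python3 -m creep '[[0,0,0,-0.001,0,0,0],[0,0,0,-0.001,0,0,0],[0,0,0,0,0,0,0]]' | sed -n '4p'
python3 -m creep '[[0,0,0,-0.001,0,0,0],[0,0,0,0,0,0,0],[0,0,0,0,0,0,0]]' | sed -n '4p'
done; python3 -c "
from h import *
show()"
```

```text
wrist_force: [-12.9, -4.1, 7.5]
wrist_force: [-17.8, -4.3, 10.3]
t 6.1167 bin mm [-127.3    1.2   60.1] F bin [-18.32   0.28  10.28] w -2.832238470434352e-05
tool axes in bin [[-1.0, 0.001, -0.006], [0.001, 1.0, -0.0], [0.006, -0.0, -1.0]]
```

Stop felt (18 N, flap closed). I back away, go up and look.

```bash
python3 -m creep '[[0,0,0,0.004,0,0,0],[0,0,0,0.015,0,0,0],[0,0,0,0.015,0,0,0],[0,0,0,0,0,-0.035,0],[0,0,0,0,0,-0.035,0],[0,0,0,0,0,-0.035,0],[0,0,0,0,0,-0.035,0],[0,0,0,0,0,-0.01,0],[0,0,0,0,0,0,0]]' >/dev/null
python3 - <<'E'
from h import *
import cv2
show()
im=read_camera("scene");cv2.imwrite("pics/full3.png",im);cv2.imwrite("pics/s3.png",cv2.resize(im[220:370,265:450],None,fx=4,fy=4,interpolation=cv2.INTER_CUBIC))
# predicted rear/front silhouettes of tin for several x, crop px
for x in (.03,.04,.05,.06):
    c=np.array([x,0,.0565]);th=np.radians(np.arange(0,360,45))
    r=[]
    for y in(-.059,.059):
        p=np.c_[x+.0505*np.cos(th),np.full(8,y),.0565+.0505*np.sin(th)]@RB.T+B
        r.append(((proj("scene",p)-[265,220])*4).round().astype(int).tolist())
    print(x,r)
th=0
for n,p in dict(lipL=[-.121,.0595,.065],lipR=[-.121,-.0595,.065]).items():print(n,((proj("scene",np.array(p)@RB.T+B)-[265,220])*4).round())
E
```

```text
t 6.8667 bin mm [-1.573e+02 -2.000e-01  2.139e+02] F bin [ 0.22 -0.35 -0.47] w -0.0004140735382355244
tool axes in bin [[-1.0, -0.0, 0.005], [-0.0, 1.0, -0.004], [-0.005, -0.004, -1.0]]
0.03 [[[633, 272], [627, 219], [580, 226], [517, 296], [480, 384], [492, 433], [540, 417], [597, 352]], [[409, 142], [397, 90], [346, 92], [286, 151], [257, 231], [275, 280], [326, 272], [381, 216]]]
0.04 [[[646, 262], [642, 209], [596, 216], [534, 284], [496, 372], [507, 421], [555, 406], [611, 342]], [[423, 134], [411, 82], [362, 83], [303, 142], [273, 222], [290, 271], [341, 263], [395, 207]]]
0.05 [[[660, 252], [656, 199], [611, 205], [550, 273], [512, 360], [522, 409], [569, 395], [625, 331]], [[437, 126], [425, 74], [377, 75], [318, 133], [289, 212], [306, 261], [355, 254], [408, 199]]]
0.06 [[[673, 242], [670, 189], [626, 195], [565, 262], [528, 349], [537, 398], [583, 384], [638, 321]], [[451, 118], [440, 66], [392, 67], [334, 125], [305, 203], [321, 252], [370, 245], [422, 190]]]
lipL [[ 78. 317.]]
lipR [[302. 500.]]
```

View pics/s3.png

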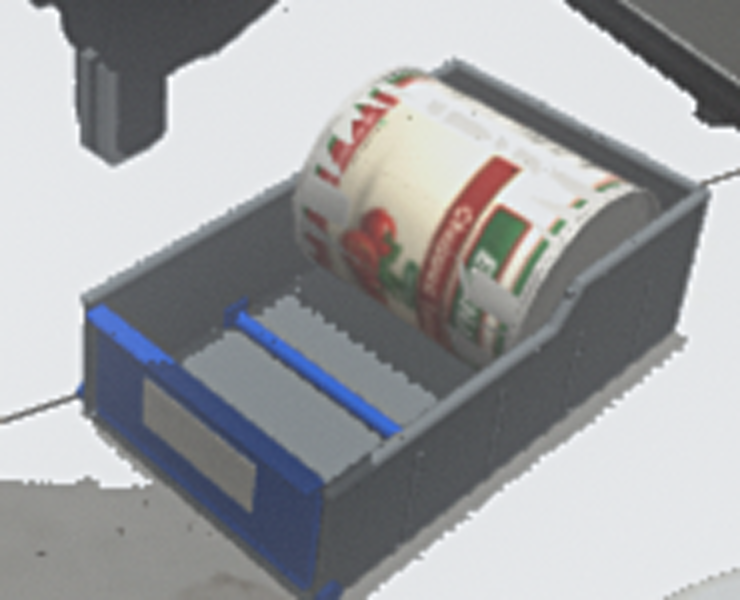

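The flap is closed, its lip running (95,310) to (320,490) in the crop; the tin is still at the back. The lip lies about 4 mm further back than my fit says, so I refit the bin with the closed flap.

```bash
python3 - <<'E'
from h import *
from scipy.optimize import least_squares
S=np.array([[85,298],[323,492],[708,190],[455,62],[235,316],[90,316],[308,492],[85,415],[680,338]])/4+[265,220]
D=np.array([[75,310],[330,460],[610,155],[365,60],[200,305]])/4+[275,220]
def pts(v):
    x,y,a,t=v
    Q=np.array([[-.1125,.063+t,.067],[-.1125,-.063-t/2,.067],[.1125+t,-.063-t,.083],[.1125+t/2,.063+t/2,.083],[-.032,.061,.014],[-.1235,.0595,.064],[-.1235,-.0595,.064],[-.1125,.063+t,0],[.1125+t,-.063-t,0]])
    R=np.array([[np.cos(a),-np.sin(a),0],[np.sin(a),np.cos(a),0],[0,0,1]]);return Q@R.T+[x,y,0]
f=lambda v:np.r_[(proj("scene",pts(v))-S).ravel(),(proj("side",pts(v)[:5])-D).ravel()]
r=least_squares(f,[.614,-.09,.255,.004],loss='soft_l1');print(r.x,f(r.x).reshape(-1,2).round(1).tolist())
E
python3 -m creep '[[0,0,0,-0.03,0,0,0],[0,0,0,-0.03,0,0,0],[0,0,0,-0.03,0,0,0],[0,0,0,-0.03,0,0,0],[0,0,0,-0.03,0,0,0],[0,0,0,-0.03,0,0,0],[0,0,0,-0.03,0,0,0],[0,0,0,-0.02,0,0.02,0],[0,0,0,0,0,0.03,0],[0,0,0,0,0,0.03,0],[0,0,0,0,0,0,0]]'>/dev/null
python3 -c "
from h import *
show()"
```

```text
[ 0.61567406 -0.08915396  0.25762706  0.0028478 ] [[0.5, -1.0], [2.5, -0.7], [-0.0, 0.8], [-0.3, 0.1], [-0.9, -0.8], [-3.4, 1.0], [-2.0, 2.7], [0.2, 0.1], [-2.6, 1.0], [0.6, -1.5], [2.0, -1.7], [0.9, -0.3], [0.8, -0.6], [-0.9, 1.1]]
t 7.8333 bin mm [ 68.6   2.8 121.9] F bin [-0.2  -0.05 -1.06] w -1.0564485542092774e-05
tool axes in bin [[-1.0, -0.0, -0.008], [-0.0, 1.0, 0.005], [0.008, 0.005, -1.0]]
```

```bash
sed -i 's/^B=.*/B=np.array([.6157,-.0892,0]);a=.257;RB=np.array([[np.cos(a),-np.sin(a),0],[np.sin(a),np.cos(a),0],[0,0,1]])/' h.py
python3 -m creep '[[0,0,0,0,0,0,0],[0,0,0,0,0,0,0],[0,0,0,0,0,0,0]]'>/dev/null
python3 -c "
from h import *
show()"
python3 -m creep '[[0,0,0,0,0,0.003,0],[0,0,0,0,0,0.002,0],[0,0,0,0,0,0,0],[0,0,0,0,0,0,0]]'>/dev/null
python3 -c "
from h import *
show()"
```

```text
t 8.0833 bin mm [ 69.8   0.2 132.2] F bin [-0.24  0.25  0.75] w 8.991967042464591e-05
tool axes in bin [[-1.0, 0.002, 0.002], [0.002, 1.0, -0.001], [-0.002, -0.001, -1.0]]
t 8.4167 bin mm [ 69.3   0.5 125.5] F bin [-0.15 -0.36 -0.77] w -0.00017778481396913832
tool axes in bin [[-1.0, 0.002, 0.0], [0.002, 1.0, 0.0], [-0.0, 0.0, -1.0]]
```

```bash
python3 -m creep '[[0,0,0,0,0,0.002,0],[0,0,0,0,0,0.002,0],[0,0,0,0,0,0,0]]'|sed -n '1,2p;4p'
python3 -m creep '[[0,0,0,0,0,0.001,0],[0,0,0,0,0,0.001,0],[0,0,0,0,0,0,0]]'|sed -n '1,2p;4p'
python3 -m creep '[[0,0,0,0,0,0.001,0],[0,0,0,0,0,0,0],[0,0,0,0,0,0,0]]'|sed -n '1,2p;4p'
python3 -c "
from h import *
show()"
```

```text
t: 8.67
tool_pos: [0.6824, -0.071, 0.1207]
wrist_force: [-0.9, -0.1, 0.7]
t: 8.92
tool_pos: [0.6829, -0.0711, 0.1196]
wrist_force: [-0.3, 1.0, 1.7]
t: 9.17
tool_pos: [0.6832, -0.071, 0.1193]
wrist_force: [0.6, 1.7, 5.0]
t 9.1667 bin mm [ 69.9   0.4 119.3] F bin [0.99 1.45 5.  ] w 0.00017125152415795503
tool axes in bin [[-1.0, 0.002, 0.002], [0.002, 1.0, -0.0], [-0.002, -0.0, -1.0]]
```

```bash
python3 -m creep '[[0,0,0,0.003,0,0,0],[0,0,0,0.003,0,0,0],[0,0,0,0.003,0,0,0],[0,0,0,0.003,0,0,0],[0,0,0,0.003,0,0,0],[0,0,0,0.003,0,0,0]]'>/dev/null
python3 -c "
from h import *
show()"
python3 -m creep '[[0,0,0,0.003,0,0,0],[0,0,0,0.003,0,0,0],[0,0,0,0.003,0,0,0],[0,0,0,0.003,0,0,0],[0,0,0,0.003,0,0,0],[0,0,0,0.003,0,0,0]]'>/dev/null
python3 -c "
from h import *
show()"
```

```text
t 9.6667 bin mm [ 52.6   0.4 120.7] F bin [ 1.09  3.03 13.6 ] w -0.00040123642924118943
tool axes in bin [[-1.0, 0.002, 0.004], [0.002, 1.0, -0.001], [-0.004, -0.001, -1.0]]
t 10.1667 bin mm [ 34.7   0.4 121.2] F bin [ 0.72  3.73 15.76] w -0.00011301613041925396
tool axes in bin [[-1.0, 0.002, 0.004], [0.002, 1.0, -0.001], [-0.004, -0.001, -1.0]]
```

```bash
python3 -m creep '[[0,0,0,0.003,0,-0.001,0],[0,0,0,0.003,0,0,0],[0,0,0,0.003,0,0,0],[0,0,0,0.003,0,0,0],[0,0,0,0.003,0,0,0],[0,0,0,0.003,0,0,0]]'>/dev/null
python3 -c "
from h import *
show()"
python3 -m creep '[[0,0,0,0.003,0,0,0],[0,0,0,0.003,0,0,0],[0,0,0,0.003,0,0,0],[0,0,0,0.003,0,0.0003,0],[0,0,0,0.003,0,0.0003,0],[0,0,0,0.003,0,0.0004,0]]'>/dev/null
python3 - <<'E'
from h import *
import cv2
show()
im=read_camera("scene");cv2.imwrite("pics/s4.png",cv2.resize(im[180:370,265:450],None,fx=3.15,fy=3.15,interpolation=cv2.INTER_CUBIC))
for x in (0,.01,.02,.03):
    th=np.radians([-90,-45,0,45,90,180,225])
    p=np.c_[x+.0505*np.cos(th),np.full(7,-.059),.0565+.0505*np.sin(th)]@RB.T+B
    print(x,((proj("scene",p)-[265,180])*3.15).round().astype(int).tolist())
E
```

```text
t 10.6667 bin mm [ 16.2   0.4 121.2] F bin [-0.08  1.9   9.74] w -0.0003188409539092776
tool axes in bin [[-1.0, 0.002, 0.003], [0.002, 1.0, -0.001], [-0.003, -0.001, -1.0]]
t 11.1667 bin mm [ -1.7   0.3 120.5] F bin [-1.59  2.61 13.67] w -0.0002591344825836779
tool axes in bin [[-1.0, 0.002, 0.003], [0.002, 1.0, -0.001], [-0.003, -0.001, -1.0]]
0 [[392, 480], [438, 427], [466, 363], [460, 321], [421, 328], [340, 455], [351, 493]]
0.01 [[404, 471], [449, 418], [477, 354], [472, 312], [434, 319], [354, 445], [364, 484]]
0.02 [[416, 461], [461, 409], [488, 346], [484, 304], [446, 310], [367, 435], [376, 474]]
0.03 [[427, 452], [472, 401], [499, 338], [495, 296], [459, 302], [380, 426], [389, 464]]
```

View pics/s4.png

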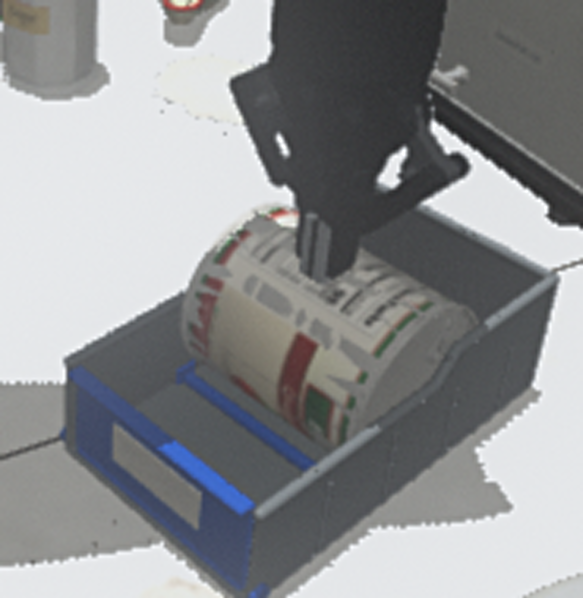

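The tin rolls with the hand: its rim's right edge at (476,315) puts the axis at x ≈ +11 mm. I lift, set the hand down behind the top again, and roll it to the bar.

```bash
python3 -m creep '[[0,0,0,0,0,-0.003,0],[0,0,0,0,0,-0.008,0],[0,0,0,-0.01,0,0,0],[0,0,0,-0.01,0,0,0],[0,0,0,-0.01,0,0,0],[0,0,0,-0.006,0,0,0],[0,0,0,0,0,0,0],[0,0,0,0,0,0.004,0],[0,0,0,0,0,0.003,0],[0,0,0,0,0,0,0],[0,0,0,0,0,0,0]]'>/dev/null
python3 - <<'E'
from h import *
show()
E
python3 -m creep '[[0,0,0,0,0,0.002,0],[0,0,0,0,0,0.002,0],[0,0,0,0,0,0,0]]'>/dev/null
python3 - <<'E'
from h import *
show()
E
```

```text
t 12.1333 bin mm [ 32.7   0.7 121.9] F bin [-0.66  0.96  0.44] w 8.289109646692313e-05
tool axes in bin [[-1.0, 0.002, -0.001], [0.002, 1.0, 0.001], [0.001, 0.001, -1.0]]
t 12.3833 bin mm [ 34.    0.4 119.3] F bin [0.14 1.35 4.09] w -6.978416433502112e-05
tool axes in bin [[-1.0, 0.002, 0.002], [0.002, 1.0, -0.001], [-0.002, -0.001, -1.0]]
```

```bash
python3 -m creep '[[0,0,0,0.003,0,-0.0003,0],[0,0,0,0.003,0,-0.0003,0],[0,0,0,0.003,0,-0.0003,0],[0,0,0,0.003,0,0,0],[0,0,0,0.003,0,0,0],[0,0,0,0.003,0,0,0],[0,0,0,0.003,0,0,0],[0,0,0,0.003,0,0,0],[0,0,0,0.003,0,0,0]]'>/dev/null
python3 - <<'E'
from h import *
show()
E
python3 -m creep '[[0,0,0,0.003,0,0,0],[0,0,0,0.003,0,0,0]]'|sed -n 4p
python3 -m creep '[[0,0,0,0.003,0,0,0],[0,0,0,0.003,0,0,0]]'|sed -n 4p
python3 - <<'E'
from h import *
show()
E
```

```text
t 13.1333 bin mm [  7.2   0.3 121.2] F bin [ 0.42  1.88 10.49] w 0.0001970346887974465
tool axes in bin [[-1.0, 0.002, 0.003], [0.002, 1.0, -0.001], [-0.003, -0.001, -1.0]]
wrist_force: [3.8, 4.2, 14.6]
wrist_force: [4.6, 5.6, 20.4]
t 13.4667 bin mm [ -2.9   0.2 123.1] F bin [ 5.92  4.28 20.43] w -8.28919194549982e-05
tool axes in bin [[-1.0, 0.001, 0.008], [0.001, 1.0, -0.002], [-0.008, -0.002, -1.0]]
```

The tall bar was met at a tin x of about 0 (20 N, close to the limit). I lift at once, set the hand back about 31 mm behind the axis, and tabulate the hand path for rolling over a 9 mm crest.

```bash
python3 -m creep '[[0,0,0,0,0,-0.002,0],[0,0,0,0,0,-0.004,0],[0,0,0,-0.01,0,-0.004,0],[0,0,0,-0.01,0,0,0],[0,0,0,-0.01,0,0,0],[0,0,0,-0.003,0,0,0],[0,0,0,0,0,0.002,0],[0,0,0,0,0,0.004,0],[0,0,0,0,0,0.002,0],[0,0,0,0,0,0,0],[0,0,0,0,0,0,0]]'>/dev/null
cat > path.py <<'E'
import numpy as np
def table(phi0,h=.009,w=.011,R=.0505,r=.004):
    # hand (x,TCP z) rolling without slip; phi0 = contact angle behind top at bar contact
    zb=.006+h-r;b0=np.arccos((.006+R-zb)/(R+r));out=[]
    for b in np.linspace(b0,-b0,17):
        c=np.array([-.032+(R+r)*np.sin(b),zb+(R+r)*np.cos(b)]);arc=(b0-b)*(R+r)
        a=R*phi0-arc
        if a>0: ph,o=a/R,w
        elif a>-2*w: ph,o=0,w+a
        else: ph,o=(a+2*w)/R,-w
        out.append([c[0],c[0]+o+R*np.sin(ph),c[1]+R*np.cos(ph)+.014,np.degrees(ph)])
    return np.array(out)*[1e3,1e3,1e3,1]
if __name__=="__main__": print(table(np.radians(24)).round(1))
E
python3 path.py; python3 - <<'E'
from h import *
import cv2
show()
im=read_camera("scene");cv2.imwrite("pics/s5.png",cv2.resize(im[180:370,265:450],None,fx=3.15,fy=3.15,interpolation=cv2.INTER_CUBIC))
for x in (-.01,0,.01):
    th=np.radians([-90,-45,0,45,90,180,225])
    p=np.c_[x+.0505*np.cos(th),np.full(7,-.059),.0565+.0505*np.sin(th)]@RB.T+B
    print(x,((proj("scene",p)-[265,180])*3.15).round().astype(int).tolist())
E
```

```text
[[-2.000e+00  2.950e+01  1.166e+02  2.400e+01]
 [-5.400e+00  2.250e+01  1.202e+02  1.950e+01]
 [-8.900e+00  1.510e+01  1.232e+02  1.500e+01]
 [-1.260e+01  7.600e+00  1.256e+02  1.050e+01]
 [-1.630e+01 -1.000e-01  1.274e+02  6.000e+00]
 [-2.020e+01 -7.900e+00  1.287e+02  1.500e+00]
 [-2.410e+01 -1.580e+01  1.294e+02  0.000e+00]
 [-2.800e+01 -2.370e+01  1.299e+02  0.000e+00]
 [-3.200e+01 -3.160e+01  1.300e+02  0.000e+00]
 [-3.600e+01 -3.960e+01  1.299e+02  0.000e+00]
 [-3.990e+01 -4.750e+01  1.294e+02  0.000e+00]
 [-4.380e+01 -5.530e+01  1.287e+02 -6.000e-01]
 [-4.770e+01 -6.320e+01  1.275e+02 -5.100e+00]
 [-5.140e+01 -7.090e+01  1.257e+02 -9.600e+00]
 [-5.510e+01 -7.840e+01  1.233e+02 -1.410e+01]
 [-5.860e+01 -8.570e+01  1.204e+02 -1.860e+01]
 [-6.200e+01 -9.280e+01  1.169e+02 -2.310e+01]]
t 14.3833 bin mm [ 26.8   0.7 120.8] F bin [-0.3   0.29 -0.07] w 0.00014249432957298144
tool axes in bin [[-1.0, 0.002, -0.001], [0.002, 1.0, 0.0], [0.001, 0.0, -1.0]]
-0.01 [[380, 489], [426, 436], [454, 371], [448, 329], [408, 337], [327, 465], [338, 503]]
0 [[392, 480], [438, 427], [466, 363], [460, 321], [421, 328], [340, 455], [351, 493]]
0.01 [[404, 471], [449, 418], [477, 354], [472, 312], [434, 319], [354, 445], [364, 484]]
```

View pics/s5.png

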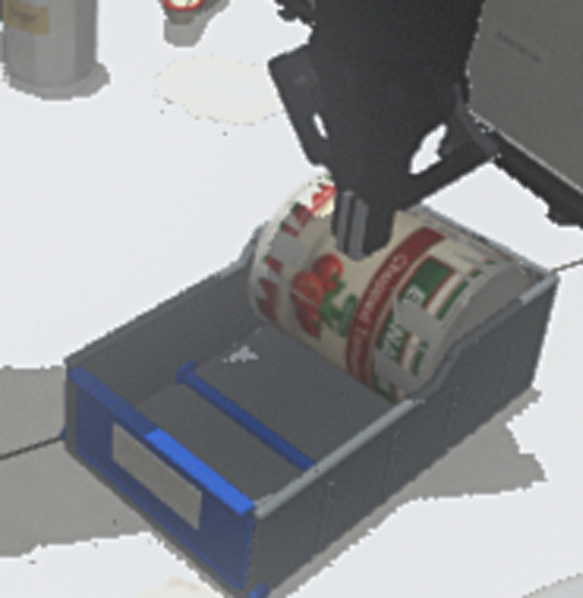

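Once let go, the tin rolled back off the bar, nearly to the back wall (rim's right edge at (527,270), x ≈ +57 mm). I go back behind it for a longer stroke and will stop just short of the bar.

```bash
python3 -m creep '[[0,0,0,0,0,-0.008,0],[0,0,0,0,0,-0.008,0],[0,0,0,-0.015,0,0,0],[0,0,0,-0.015,0,0,0],[0,0,0,-0.015,0,0,0],[0,0,0,-0.008,0,0,0],[0,0,0,0,0,0,0],[0,0,0,0,0,0.006,0],[0,0,0,0,0,0.006,0],[0,0,0,0,0,0.002,0],[0,0,0,0,0,0,0],[0,0,0,0,0,0,0]]'>/dev/null
python3 - <<'E'
from h import *
show()
E
python3 -m creep '[[0,0,0,0,0,0.001,0],[0,0,0,0,0,0.001,0],[0,0,0,0,0,0,0]]'|sed -n '2p;4p'
python3 -m creep '[[0,0,0,0,0,0.001,0],[0,0,0,0,0,0,0]]'>/dev/null
python3 - <<'E'
from h import *
show()
import cv2
cv2.imwrite("pics/chk.png",read_camera("scene"))
E
```

```text
t 15.4333 bin mm [ 79.8   0.5 123. ] F bin [-0.34  0.5   0.3 ] w 0.00013950106252682607
tool axes in bin [[-1.0, 0.002, -0.0], [0.002, 1.0, 0.0], [0.0, 0.0, -1.0]]
tool_pos: [0.6932, -0.0684, 0.1212]
wrist_force: [-0.2, -0.7, 0.1]
t 15.85 bin mm [ 80.5   0.4 120.9] F bin [-1.8   0.58  2.72] w -0.0001371094005385409
tool axes in bin [[-1.0, 0.002, 0.001], [0.002, 1.0, -0.0], [-0.001, -0.0, -1.0]]
```

```bash
python3 -m creep '[[0,0,0,0.003,0,0.0005,0],[0,0,0,0.003,0,0,0],[0,0,0,0.004,0,0,0],[0,0,0,0.004,0,0,0],[0,0,0,0.004,0,0,0],[0,0,0,0.004,0,0,0],[0,0,0,0.004,0,0,0],[0,0,0,0.004,0,0,0]]'>/dev/null
python3 - <<'E'
from h import *
show()
E
python3 -m creep '[[0,0,0,0.004,0,0,0],[0,0,0,0.004,0,0,0],[0,0,0,0.004,0,0,0],[0,0,0,0.004,0,0,0],[0,0,0,0.004,0,0,0],[0,0,0,0.004,0,0,0],[0,0,0,0.004,0,0,0],[0,0,0,0.004,0,0.0002,0],[0,0,0,0.002,0,0.0002,0],[0,0,0,0.001,0,0,0]]'>/dev/null
python3 - <<'E'
from h import *
show()
E
```

```text
t 16.5667 bin mm [ 51.    0.4 121.3] F bin [0.32 2.67 8.53] w 0.00023274650774302645
tool axes in bin [[-1.0, 0.002, 0.003], [0.002, 1.0, -0.001], [-0.003, -0.001, -1.0]]
t 17.4 bin mm [ 15.3   0.4 120. ] F bin [-0.29  0.47  4.58] w 0.00028017494934310804
tool axes in bin [[-1.0, 0.002, 0.001], [0.002, 1.0, -0.001], [-0.001, -0.001, -1.0]]
```

```bash
python3 -m creep '[[0,0,0,0,0,0,0],[0,0,0,0,0,-0.002,0],[0,0,0,0,0,-0.009,0],[0,0,0,-0.01,0,0,0],[0,0,0,-0.01,0,0,0],[0,0,0,-0.01,0,0,0],[0,0,0,-0.006,0,0,0],[0,0,0,0,0,0,0],[0,0,0,0,0,0.005,0],[0,0,0,0,0,0.004,0],[0,0,0,0,0,0,0],[0,0,0,0,0,0,0]]'>/dev/null
python3 - <<'E'
from h import *
show()
E
python3 -m creep '[[0,0,0,0,0,0.001,0],[0,0,0,0,0,0.001,0],[0,0,0,0,0,0,0]]'>/dev/null
python3 - <<'E'
from h import *
show()
E
```

```text
t 18.4 bin mm [ 50.8   0.6 121. ] F bin [ 0.59  0.7  -0.33] w 4.498115912519813e-05
tool axes in bin [[-1.0, 0.002, -0.0], [0.002, 1.0, 0.0], [0.0, 0.0, -1.0]]
t 18.65 bin mm [ 51.8   0.5 120.2] F bin [1.39 1.33 3.68] w 6.413268712669315e-05
tool axes in bin [[-1.0, 0.002, 0.002], [0.002, 1.0, -0.0], [-0.002, -0.0, -1.0]]
```

```bash
python3 -m creep '[[0,0,0,0.003,0,0,0],[0,0,0,0.004,0,0,0],[0,0,0,0.004,0,0,0],[0,0,0,0.004,0,0,0],[0,0,0,0.004,0,0,0],[0,0,0,0.004,0,0,0],[0,0,0,0.004,0,0,0],[0,0,0,0.004,0,0,0],[0,0,0,0.004,0,0,0]]'|sed -n '2p;4p'
python3 -m creep '[[0,0,0,0.004,0,0,0],[0,0,0,0.004,0,0,0],[0,0,0,0.003,0,0,0],[0,0,0,0.003,0,0,0],[0,0,0,0.002,0,0,0],[0,0,0,0.001,0,0,0],[0,0,0,0,0,0,0]]'>/dev/null
python3 - <<'E'
from h import *
show()
E
```

```text
tool_pos: [0.6321, -0.0844, 0.1213]
wrist_force: [0.4, 1.0, 10.3]
t 19.9833 bin mm [-1.000e-01  4.000e-01  1.211e+02] F bin [-0.7   1.17 10.02] w 1.960822221453027e-05
tool axes in bin [[-1.0, 0.002, 0.003], [0.002, 1.0, -0.001], [-0.003, -0.001, -1.0]]
```

```bash
python3 -m creep '[[0,0,0,0,0,-0.002,0],[0,0,0,0,0,-0.009,0],[0,0,0,-0.01,0,0,0],[0,0,0,-0.01,0,0,0],[0,0,0,-0.01,0,0,0],[0,0,0,-0.006,0,0,0],[0,0,0,-0.002,0,0,0],[0,0,0,0,0,0.006,0],[0,0,0,0,0,0.004,0],[0,0,0,0,0,0.001,0],[0,0,0,0,0,0,0],[0,0,0,0,0,0,0]]'>/dev/null
python3 - <<'E'
from h import *
show()
E
python3 -m creep '[[0,0,0,0,0,0.001,0],[0,0,0,0,0,0.001,0],[0,0,0,0,0,0,0]]'>/dev/null
python3 - <<'E'
from h import *
show()
import cv2
im=read_camera("scene");cv2.imwrite("pics/s6.png",cv2.resize(im[180:370,265:450],None,fx=3.15,fy=3.15,interpolation=cv2.INTER_CUBIC))
E
```

```text
t 20.9833 bin mm [ 37.    0.7 119.1] F bin [ 0.39 -0.61  0.72] w -0.00018837761121826823
tool axes in bin [[-1.0, 0.002, -0.0], [0.002, 1.0, 0.0], [0.0, 0.0, -1.0]]
t 21.2333 bin mm [ 37.2   0.6 117.2] F bin [-0.05  0.29 -0.55] w -9.496000220148506e-05
tool axes in bin [[-1.0, 0.002, 0.0], [0.002, 1.0, 0.0], [-0.0, 0.0, -1.0]]
```

View pics/s6.png

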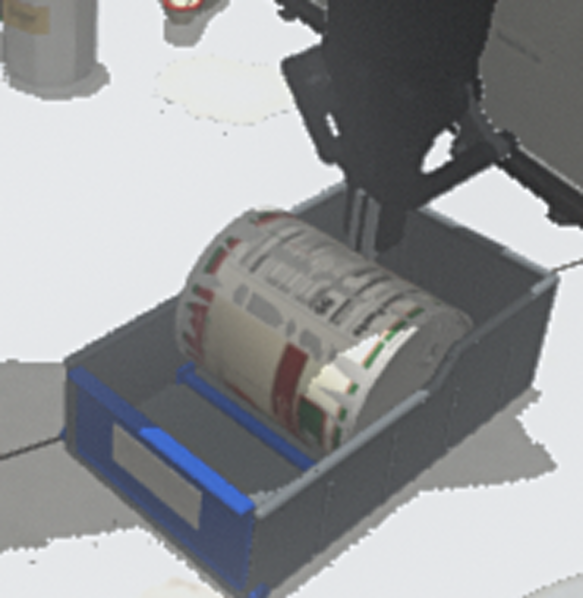

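The tin waits just behind the bar (axis ≈ +6 mm, flap still upright) with the hand behind its top. I set the hand down.

```bash
python3 -m creep '[[0,0,0,0,0,0.001,0],[0,0,0,0,0,0,0]]'|sed -n '2p;4p'
python3 -m creep '[[0,0,0,0,0,0.0007,0],[0,0,0,0,0,0,0]]'>/dev/null
python3 - <<'E'
from h import *
show()
from path import table
print((table(np.radians(18))+[2,2,0,0])[:,:4].round(1).tolist())
E
```

```text
tool_pos: [0.6519, -0.0792, 0.1165]
wrist_force: [0.1, 0.1, 0.8]
t 21.6167 bin mm [ 37.8   0.5 116.3] F bin [1.1  0.43 3.35] w 0.0004972477002984491
tool axes in bin [[-1.0, 0.002, 0.001], [0.002, 1.0, -0.0], [-0.001, -0.0, -1.0]]
[[0.0, 26.6, 118.5, 18.0], [-3.4, 19.4, 121.7, 13.5], [-6.9, 12.0, 124.3, 9.0], [-10.6, 4.4, 126.3, 4.5], [-14.3, -3.4, 127.7, 0.0], [-18.2, -11.2, 128.7, 0.0], [-22.1, -19.0, 129.4, 0.0], [-26.0, -27.0, 129.9, 0.0], [-30.0, -34.9, 130.0, 0.0], [-34.0, -42.8, 129.9, 0.0], [-37.9, -50.8, 129.4, -2.1], [-41.8, -58.6, 128.4, -6.6], [-45.7, -66.4, 126.8, -11.1], [-49.4, -74.0, 124.6, -15.6], [-53.1, -81.4, 121.8, -20.1], [-56.6, -88.6, 118.5, -24.6], [-60.0, -95.6, 114.6, -29.1]]
```

```bash
python3 -m creep '[[0,0,0,0.0022,0,-0.0002,0],[0,0,0,0.0022,0,-0.0003,0],[0,0,0,0.0022,0,-0.0004,0],[0,0,0,0.0022,0,-0.0004,0],[0,0,0,0.0022,0,-0.0004,0]]'>/dev/null
python3 - <<'E'
from h import *
show()
E
```

```text
t 22.0333 bin mm [ 26.7   0.4 118.3] F bin [1.28 0.74 6.07] w -6.991397810400258e-05
tool axes in bin [[-1.0, 0.002, 0.002], [0.002, 1.0, -0.001], [-0.002, -0.001, -1.0]]
```

```bash
python3 -m creep '[[0,0,0,0.0024,0,-0.0006,0],[0,0,0,0.0024,0,-0.0009,0]]'>/dev/null
python3 - <<'E'
from h import *
show()
E
```

```text
t 22.2 bin mm [ 21.6   0.5 119.3] F bin [ 0.28 -0.35  2.39] w 0.00046401291281119537
tool axes in bin [[-1.0, 0.002, 0.001], [0.002, 1.0, -0.0], [-0.001, -0.0, -1.0]]
```

```bash
python3 -m creep '[[0,0,0,0.0024,0,0,0],[0,0,0,0.0024,0,-0.0002,0]]'>/dev/null
python3 - <<'E'
from h import *
show()
E
```

```text
t 22.3667 bin mm [ 17.3   0.4 119.9] F bin [4.04 0.53 7.37] w 0.0002918236195292996
tool axes in bin [[-1.0, 0.002, 0.002], [0.002, 1.0, -0.001], [-0.002, -0.001, -1.0]]
```

```bash
python3 -m creep '[[0,0,0,0.0024,0,-0.0007,0],[0,0,0,0.0024,0,-0.0009,0]]'>/dev/null
python3 - <<'E'
from h import *
show()
E
```

```text
t 22.5333 bin mm [ 12.7   0.4 121.6] F bin [ 3.02 -0.39  5.74] w -0.0001760292402901541
tool axes in bin [[-1.0, 0.002, 0.003], [0.002, 1.0, -0.001], [-0.003, -0.001, -1.0]]
```

```bash
python3 -m creep '[[0,0,0,0.0024,0,-0.0004,0],[0,0,0,0.0024,0,-0.0007,0]]'>/dev/null
python3 - <<'E'
from h import *
show()
E
python3 -m creep '[[0,0,0,0.0024,0,-0.0006,0],[0,0,0,0.0024,0,-0.0006,0]]'>/dev/null
python3 - <<'E'
from h import *
show()
E
```

```text
t 22.7 bin mm [  8.1   0.3 122.9] F bin [3.22 1.46 7.01] w -0.00017772021287752065
tool axes in bin [[-1.0, 0.002, 0.003], [0.002, 1.0, -0.001], [-0.003, -0.001, -1.0]]
t 22.8667 bin mm [  3.2   0.3 124.2] F bin [3.44 1.65 8.39] w 0.0003041347193268734
tool axes in bin [[-1.0, 0.002, 0.003], [0.002, 1.0, -0.001], [-0.003, -0.001, -1.0]]
```

```bash
python3 -m creep '[[0,0,0,0.0024,0,-0.0005,0],[0,0,0,0.0024,0,-0.0005,0],[0,0,0,0.0024,0,-0.0004,0]]'>/dev/null
python3 - <<'E'
from h import *
show()
E
python3 -m creep '[[0,0,0,0.0024,0,-0.0004,0],[0,0,0,0.0024,0,-0.0004,0],[0,0,0,0.0024,0,-0.0003,0]]'>/dev/null
python3 - <<'E'
from h import *
show()
E
```

```text
t 23.1167 bin mm [ -4.1   0.4 125.6] F bin [3.1  0.87 7.93] w -7.988247521056906e-05
tool axes in bin [[-1.0, 0.002, 0.003], [0.002, 1.0, -0.001], [-0.003, -0.001, -1.0]]
t 23.3667 bin mm [-11.5   0.4 126.6] F bin [1.11 0.83 8.11] w 1.241573669996618e-05
tool axes in bin [[-1.0, 0.002, 0.002], [0.002, 1.0, -0.001], [-0.002, -0.001, -1.0]]
```

```bash
python3 -m creep '[[0,0,0,0.0024,0,-0.0002,0],[0,0,0,0.0024,0,-0.0002,0],[0,0,0,0.0024,0,-0.0002,0]]'>/dev/null
python3 - <<'E'
from h import *
show()
E
python3 -m creep '[[0,0,0,0.0024,0,-0.0001,0],[0,0,0,0.0024,0,0,0],[0,0,0,0.0024,0,0,0]]'>/dev/null
python3 - <<'E'
from h import *
show()
E
```

```text
t 23.6167 bin mm [-18.8   0.4 127.2] F bin [1.15 1.1  8.45] w 0.00022420631988402122
tool axes in bin [[-1.0, 0.002, 0.002], [0.002, 1.0, -0.001], [-0.002, -0.001, -1.0]]
t 23.8667 bin mm [-25.9   0.4 127.5] F bin [ 1.34  0.96 10.27] w -0.00018836451569542235
tool axes in bin [[-1.0, 0.002, 0.002], [0.002, 1.0, -0.001], [-0.002, -0.001, -1.0]]
```

```bash
python3 -m creep '[[0,0,0,0.0024,0,0,0],[0,0,0,0.0024,0,0,0],[0,0,0,0.0024,0,0,0]]'>/dev/null
python3 - <<'E'
from h import *
show()
E
python3 -m creep '[[0,0,0,0.0022,0,0,0],[0,0,0,0.0022,0,0,0],[0,0,0,0.0022,0,0,0]]'>/dev/null
python3 - <<'E'
from h import *
show()
E
```

```text
t 24.1167 bin mm [-33.1   0.4 127.6] F bin [-0.39  1.36  9.77] w -0.00022362441863837886
tool axes in bin [[-1.0, 0.002, 0.002], [0.002, 1.0, -0.001], [-0.002, -0.001, -1.0]]
t 24.3667 bin mm [-39.9   0.4 127.4] F bin [-1.37  0.5  10.08] w -9.160421538461214e-05
tool axes in bin [[-1.0, 0.002, 0.002], [0.002, 1.0, -0.001], [-0.002, -0.001, -1.0]]
```

```bash
python3 -m creep '[[0,0,0,0.0022,0,0.0001,0],[0,0,0,0.0022,0,0.0002,0],[0,0,0,0.0022,0,0.0002,0]]'>/dev/null
python3 - <<'E'
from h import *
show()
E
python3 -m creep '[[0,0,0,0.0022,0,0.0003,0],[0,0,0,0.0022,0,0.0003,0]]'>/dev/null
python3 - <<'E'
from h import *
show()
E
```

```text
t 24.6167 bin mm [-46.8   0.4 126.8] F bin [-2.31  0.63 10.23] w 9.947371450287108e-05
tool axes in bin [[-1.0, 0.002, 0.001], [0.002, 1.0, -0.001], [-0.001, -0.001, -1.0]]
t 24.7833 bin mm [-51.3   0.4 126.1] F bin [-2.28  0.95  9.92] w -5.3352817526848755e-05
tool axes in bin [[-1.0, 0.002, 0.001], [0.002, 1.0, -0.001], [-0.001, -0.001, -1.0]]
```

```bash
python3 -m creep '[[0,0,0,0.0022,0,0.0004,0],[0,0,0,0.0022,0,0.0004,0]]'>/dev/null
python3 - <<'E'
from h import *
show()
E
python3 -m creep '[[0,0,0,0.0022,0,0.0005,0],[0,0,0,0.0022,0,0.0005,0]]'>/dev/null
python3 - <<'E'
from h import *
show()
E
```

```text
t 24.95 bin mm [-55.8   0.3 125.3] F bin [-2.9  -0.17 10.81] w -0.00027558702426593246
tool axes in bin [[-1.0, 0.002, 0.001], [0.002, 1.0, -0.001], [-0.001, -0.001, -1.0]]
t 25.1167 bin mm [-60.4   0.4 124.2] F bin [-2.37  1.14  9.97] w 9.90212289316929e-06
tool axes in bin [[-1.0, 0.002, 0.0], [0.002, 1.0, -0.001], [-0.0, -0.001, -1.0]]
```

```bash
python3 -m creep '[[0,0,0,0.0022,0,0.0006,0],[0,0,0,0.0022,0,0.0006,0]]'>/dev/null
python3 - <<'E'
from h import *
show()
E
python3 -m creep '[[0,0,0,0.002,0,0.0007,0],[0,0,0,0.002,0,0.0007,0]]'>/dev/null
python3 - <<'E'
from h import *
show()
E
```

```text
t 25.2833 bin mm [-64.9   0.4 122.9] F bin [-4.2   0.51 10.  ] w 0.0001657963900297556
tool axes in bin [[-1.0, 0.002, -0.0], [0.002, 1.0, -0.001], [0.0, -0.001, -1.0]]
t 25.45 bin mm [-69.    0.4 121.5] F bin [-5.34  0.53 10.91] w -0.00021917886818011034
tool axes in bin [[-1.0, 0.002, -0.0], [0.002, 1.0, -0.001], [0.0, -0.001, -1.0]]
```

```bash
python3 -m creep '[[0,0,0,0.0018,0,0.0007,0],[0,0,0,0.0018,0,0.0007,0]]'>/dev/null
python3 - <<'E'
from h import *
show()
E
python3 -m creep '[[0,0,0,0.0018,0,0.0007,0],[0,0,0,0.0018,0,0.0008,0]]'>/dev/null
python3 - <<'E'
from h import *
show()
E
```

```text
t 25.6167 bin mm [-72.8   0.4 120.1] F bin [-5.59 -0.12 10.9 ] w 8.876031769484028e-05
tool axes in bin [[-1.0, 0.003, -0.001], [0.003, 1.0, -0.001], [0.001, -0.001, -1.0]]
t 25.7833 bin mm [-76.5   0.4 118.5] F bin [-6.59 -0.11 11.26] w 1.552509143804756e-05
tool axes in bin [[-1.0, 0.003, -0.001], [0.003, 1.0, -0.001], [0.001, -0.001, -1.0]]
```

```bash
python3 -m creep '[[0,0,0,0.0018,0,0.0007,0],[0,0,0,0.0018,0,0.0008,0]]'>/dev/null
python3 - <<'E'
from h import *
show()
E
python3 -m creep '[[0,0,0,0.0018,0,0.0007,0],[0,0,0,0.0018,0,0.0008,0]]'>/dev/null
python3 - <<'E'
from h import *
show()
import cv2
cv2.imwrite("pics/s7.png",cv2.resize(read_camera("scene")[180:370,265:450],None,fx=3.15,fy=3.15,interpolation=cv2.INTER_CUBIC))
E
```

```text
t 25.95 bin mm [-80.2   0.4 116.9] F bin [-6.42 -1.04 10.41] w 6.898306748980856e-05
tool axes in bin [[-1.0, 0.003, -0.001], [0.003, 1.0, -0.001], [0.001, -0.001, -1.0]]
t 26.1167 bin mm [-82.9   0.3 116. ] F bin [-2.21  1.04 15.25] w -5.1601763785907164e-05
tool axes in bin [[-1.0, 0.002, 0.001], [0.002, 1.0, -0.001], [-0.001, -0.001, -1.0]]
```

View pics/s7.png

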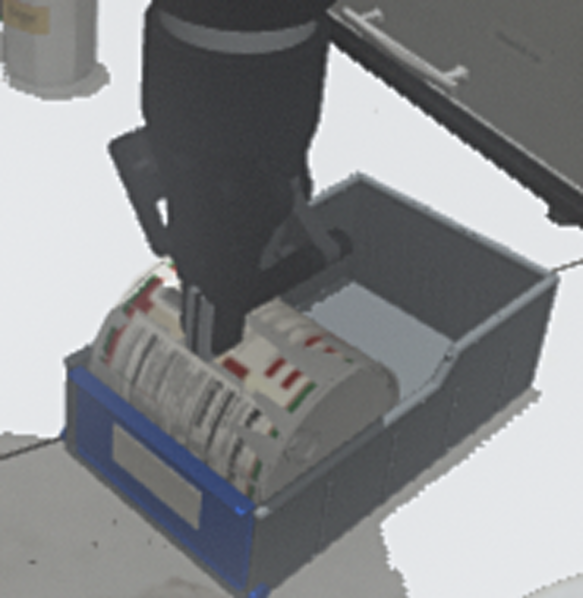

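The tin lies in the front bay behind the upright flap. The force went up to 15 N with the pull gone, so it's on the floor. I unload gently and lift.

```bash
python3 -m creep '[[0,0,0,0,0,-0.001,0],[0,0,0,0,0,-0.001,0],[0,0,0,0,0,-0.001,0],[0,0,0,0,0,-0.003,0],[0,0,0,0,0,-0.01,0],[0,0,0,0,0,-0.03,0],[0,0,0,0,0,-0.035,0],[0,0,0,0,0,-0.035,0],[0,0,0,0,0,-0.03,0],[0,0,0,0,0,0,0],[0,0,0,0,0,0,0],[0,0,0,0,0,0,0]]'>/dev/null
python3 - <<'E'
from h import *
show()
import cv2
cv2.imwrite("pics/s8.png",cv2.resize(read_camera("scene")[180:370,265:450],None,fx=3.15,fy=3.15,interpolation=cv2.INTER_CUBIC))
for x in (-.062,-.055,-.048):
    th=np.radians([0,45,90])
    p=np.c_[x+.0505*np.cos(th),np.full(3,-.059),.0565+.0505*np.sin(th)]@RB.T+B
    print(x,((proj("scene",p)-[265,180])*3.15).round().astype(int).tolist())
E
```

```text
t 27.1667 bin mm [-82.9   0.9 260.5] F bin [-0.23  0.1  -0.1 ] w 0.0003424689997092291
tool axes in bin [[-1.0, 0.002, -0.0], [0.002, 1.0, 0.0], [0.0, 0.0, -1.0]]
-0.062 [[391, 417], [382, 376], [337, 385]]
-0.055 [[400, 411], [392, 369], [347, 379]]
-0.048 [[409, 405], [401, 363], [357, 372]]
```

View pics/s8.png

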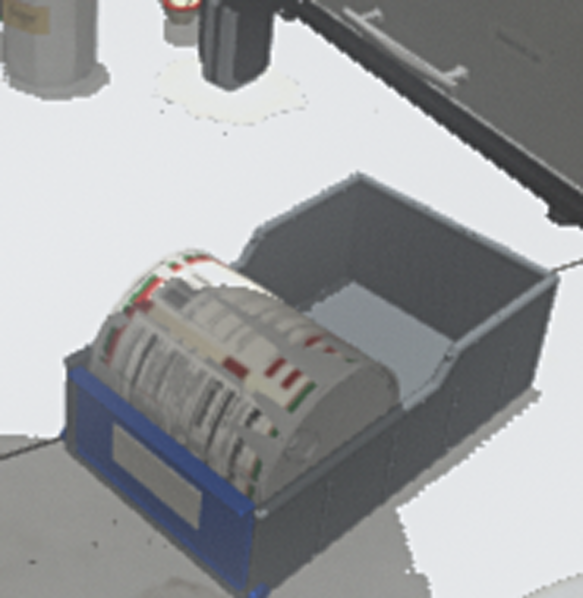

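The tin is in the same place as before the lift (rim's right edge at about (398,385), axis ≈ -55 to -58 mm). The flap is upright and the hand is clear, so I hand in.

```bash
python3 -c "
from bench import *
print(hand_in())"
```

```text
the job is handed in; nothing more can be done
None
```

I closed the flap, rolled the tin over the bar with the hand on it, and left it in the front bay (axis at about -55 to -58 mm) with the flap still upright; the job is handed in, but no verdict came back.

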